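# Find the hidden lid release of the sample cooler by touch

## Task

The lid release of the cream sample cooler sits in a notch hidden somewhere along the black cushioned edge at the cooler's front. Put a fingertip on the left end of that edge (the end next to the blue dot), run it lightly along the edge towards the other end until you feel the notch, then press down inside the notch until the release is fully home and the lid has popped ajar, and take the hand away. Do not push or pry the lid itself, pick nothing up, and leave the beaker, bottle and jar where they stand.

Things in the scene. Friction and masses are not known exactly. Their poses are not given: they have to be found in the camera images.
- cooler: Cream bench-top sample cooler, fixed, 240 (x) x 400 (y) mm, deck 90 mm high. Origin at the centre of its underside; x points from its front (facing the robot) to its back, y to the left seen from the robot, z up. A black rubber edge runs along its front between two cream end caps 116 mm high; a blue dot on the left cap, 22 mm beyond the edge, marks the left end.
- edge_left (a point): Left end of the exposed black edge, on its level top (110 mm above the table), middle of its 36 mm width, at the left cap's inner face; cooler frame (-102, +100, 110) mm. The edge runs straight from here to edge_right, 200 mm. The deck behind it is 20 mm lower.
- edge_right (a point): Right end of the exposed black edge, likewise; cooler frame (-102, -100, 110) mm. The notch is a 44 mm long gap cut through the edge's whole width, black like the edge; its middle lies anywhere from 90 to 165 mm from edge_left, different each time. Its floor is the latch plate, 10 mm below the edge's top. Closed fingertips fit in.
- edge (a joint): How far the cushioned black edge is pressed down, m: 0 untouched, at most 0.004. The whole edge sinks level, both sides of the notch together, by about 1.5 N per mm after the first 1 N. A finger in the notch does not press it.
- latch (a joint): How far the latch plate in the notch is pressed down, m: 0 up, 0.008 fully home. It resists with about 4 to 6 N, stays where it is left, and as it goes down it lifts the lid by 20 rad per m of travel.
- lid (a joint): Opening angle of the cooler's lid, rad: 0 shut, 0.16 ajar with the latch home. The lid is a clear grey-blue pane in a grey frame, 166 x 328 mm, on the deck behind the black edge, hinged on its far side.
- lid_front (a point): Middle of the lid's front border, on its upper face, 104 mm above the table when shut and some 26 mm higher when ajar; it lies 18 mm behind the black edge.
- beaker_mid (a point): Middle of an empty glass beaker, 68 mm across, 90 mm high, standing loose beside the cooler. Leave it.
- bottle_mid (a point): Middle of an amber bottle with an orange cap, 60 mm across, 120 mm high, standing loose beside the cooler. Leave it.
- jar_mid (a point): Middle of a blue jar with a white lid, 60 mm across, 70 mm high, standing loose beside the cooler. Leave it.

How it is judged:
By the outcome, as a careful person would: the job done as asked, in the order asked, and still so for the second after the job is handed in, with the robot touching nothing.
It also fails if it takes over 48 s, if anything falls off the work surface, if the arm or the gripper's body presses on something with over 40 N, if the wrist force passes 120 N, or if a joint passes its speed limit or range.

## Robot

A 6-joint arm with a two-finger parallel gripper is mounted at the origin on the work surface. World frame = base frame: x ahead of the robot, y to its left, z up, the work surface at z = 0. Lengths are in mm, angles in rad, forces in N, time in s.
With the tool pointing down it reaches from about 350 to 775 mm from the base axis. Payload 7.3 kg.
Tool frame: the origin (TCP) lies at the very end of the fingers, on their centre line; the grasp point (between the pads) lies 19 mm behind it; z points along the fingers, y is the line along which they close (so a half turn about z gives the same grasp; the last joint's range is limited). The gripper opens to 92 mm and grips with 3 to 60 N. Pads are 19 mm wide; open, the fingers measure 130 mm over their backs; the gripper's body (75 mm by 190 mm) begins 47 mm behind the grasp point.
Start: joints at [-1.28, 0.342, 1.524, -0, 1.275, -0.146], TCP at [222.121, -475.718, 226.741] pointing down, gripper open.
Joint ranges: [-2.53, 2.53], [-0.77, 2.02], [0.04, 2.7], [-1, 4.14], [0.28, 2.66], [-3.11, 3.11]. Speed limits (rad/s): [2.57, 2.57, 3.14, 3.14, 3.14, 3.14].

## Interface

Orientations are given as [roll, pitch, yaw] about the fixed x, y, z axes, in that order (R = Rz(yaw) Ry(pitch) Rx(roll)).
In Python, from plant import bot gives the robot as it stands.
- The arm moves only by the tool jog_arm, never from a script. Its argument "targets" is a list of rows, each an object with "xyz": the shift along the tool's x, y, z as a fraction of full scale, a list of three; "spin": the turn about the tool's z as a fraction of full scale. In form: [{"xyz": [x, y, z], "spin": spin}, ...]. A call has exactly 10 rows; each row shifts and turns the commanded pose from where the row before left it, along the tool's axes as they then stand; what a row does not reach is not made up. Full scale, the value 1, is 80 mm for a shift and 0.1 rad for a turn. A row lasts 1/8 s, in which the tool goes at most 62.5 mm and 10.7 degrees, less where a joint would pass 70% of its speed; a pose out of reach is approached as far as the arm can. A call with a number of a shift or a turn outside -1 to 1 is refused whole. A call with a gripper value outside its range is refused whole. "gripper" is the opening in per cent of the stroke, from 0 (shut) to 100 (fully open), set as the call begins (left out, the last holds). The fingers move at their own pace and stop on an object; the grip force is fixed at half the most. Time passes only in rows, so rows that do not move let the fingers close, or fill a call up. It gives the time, the measured TCP pose, the force, the opening and the grip force at its end, in the units of the state.
- bot.get_obs(): the state, without advancing time (a new reading comes with each control period).
- bot.capture(name): name is "side" or "top" or "wrist"; returns the picture (480x640x3 uint8, blue, green, red); there is no depth.
- bot.get_calibration(name): a dict with "vfov" (degrees; the focal length in pixels is half the picture's height over the tangent of half this angle, whatever the lens; pixels are square), "cx", "cy" (the principal point, pixels), "eye" and "rotation" of the camera in the world. Camera axes: x right, y down, z forward; pixel columns grow to the right and rows downward; lengths in mm; the calibration is good to about 2 mm. A picture is of the moment at which its call begins: read the wrist's pose just before it. get_calibration takes no time and is no camera call; for the wrist camera it gives the pose at the moment of the call.
- bot.close_job(): hands the job in; it is judged then, once.
The state is a dict: "time": time; "joint_positions": joint angles; "dq": joint speeds; "tau": joint torques, N m; "tool_pos": TCP position; "tcp_rot": TCP orientation; "contact_force": force on the tool from outside, world axes, zero at the start; "moment": the same for the moment, N m; "grip_width": finger opening in mm; "finger_force": force on a finger pad.
Only numpy, scipy, OpenCV 4.12 (cv2) and the standard library are available. Lean on these libraries where they do the work, as an engineer would, in place of code of your own. Each camera call takes 0.05 s, during which the arm holds its last target. There are 200 camera calls.

## Working session

There is one attempt and no reset: what is moved stays moved. The work goes in short steps, Python scripts to look and compute and a tool call to move; the robot and the scene stay as the last step left them, time stands still between calls to the robot, and variables do not carry over. Pictures are saved under pics/ and viewed, at most 10 in all, crops included, and the job is handed in when it is done.

Besides the shell and the picture viewer there is one more tool, called in YAML: its name, and indented under it one key for each argument. jog_arm: Moves the arm, as the interface text tells. Shift numbers are shares of 80 mm and turn numbers shares of 0.1 rad, none past 1 either way. Its arguments: {"type":"object","properties":{"targets":{"type":"array","items":{"type":"object","properties":{"xyz":{"type":"array","items":{"type":"number"}},"spin":{"type":"number"}}}},"gripper":{"type":"number"}},"required":["targets"]}

```bash
mkdir -p pics && python3 - <<'E'
from plant import bot
import cv2
o=bot.get_obs();print(o)
for n in("top","side"):
    cv2.imwrite(f"pics/{n}0.png",bot.capture(n));print(n,bot.get_calibration(n))
E
```

```text
{'time': 0.0, 'joint_positions': array([-1.27999601e+00,  3.42748786e-01,  1.52505361e+00, -1.63553671e-05,
        1.27539305e+00, -1.45997510e-01]), 'dq': array([-0.00017975,  0.00074044, -0.00141297,  0.00101479,  0.00284627,
       -0.00161451]), 'tau': array([-2.63285358e-03, -4.31254399e+01, -2.44224483e+01,  7.13691255e-02,
        5.58120373e-02, -1.47902188e-04]), 'tool_pos': array([ 221.99009821, -475.29023288,  226.01866904]), 'tcp_rot': array([-3.14000463e+00, -2.17700969e-04,  4.36802433e-01]), 'contact_force': array([-0.37462718,  0.87927649,  0.37428423]), 'moment': array([ 0.00635653, -0.03280957,  0.01820066]), 'finger_force': 0.0, 'grip_width': 91.87687185074029}
top {'vfov': 45.722110013661585, 'cx': 322.06905914338796, 'cy': 244.4150425729975, 'eye': array([ 549.26728369,   45.96638274, 1130.1979561 ]), 'rotation': array([-3.07239641,  0.00973128, -1.58110024])}
side {'vfov': 54.922077502570886, 'cx': 319.070194432072, 'cy': 237.0441628863575, 'eye': array([244.27804235, 569.23791441, 850.3984272 ]), 'rotation': array([-2.42087045, -0.00733223, -2.49808184])}
```

View pics/top0.png

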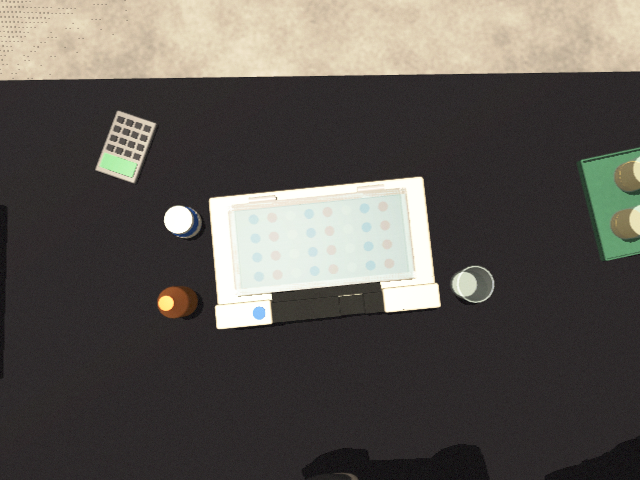

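View pics/side0.png

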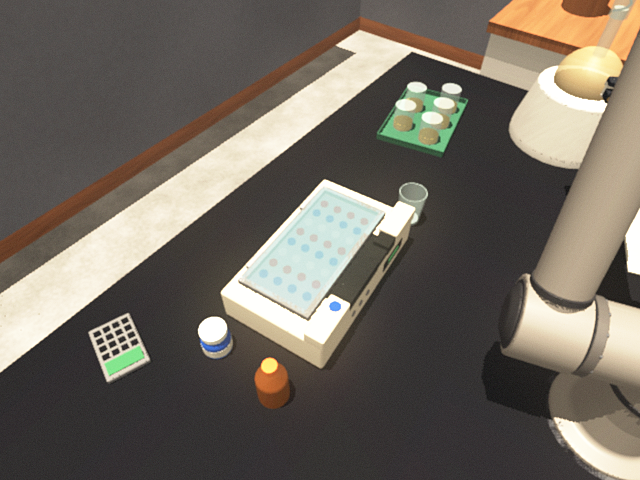

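The top view shows the cooler with its blue dot at about (259,313). The black edge runs from about (272,305) to (384,300), with a faint feature near u=340–380. I'll enlarge it with the contrast raised.

```bash
python3 - <<'E'
import cv2,numpy as np
a=cv2.imread("pics/top0.png")[270:340,205:450]
b=cv2.resize(a,None,fx=3.2,fy=3.2,interpolation=cv2.INTER_CUBIC)
c=np.clip(b.astype(float)*4,0,255).astype(np.uint8)
cv2.imwrite("pics/crop.png",np.vstack([b,c]))
E
```

```text
(no output)
```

View pics/crop.png

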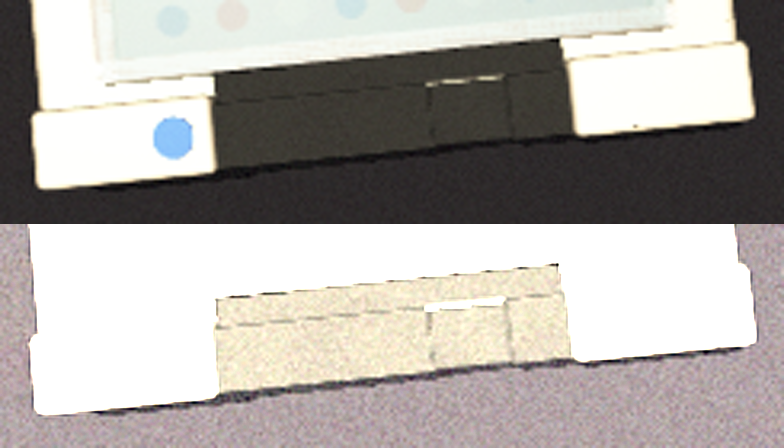

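The crop shows the notch at crop u≈430–510 within an edge spanning 215–573, so its middle is about 143 mm from the left end. That's a prior only, to be confirmed by touch. Next I'll fit the cooler pose.

```bash
cat > h.py <<'E'
import numpy as np
from scipy.spatial.transform import Rotation as R
from scipy.optimize import least_squares
def proj(c,P):
    f=240/np.tan(np.radians(c["vfov"]/2))
    q=(np.asarray(P)-c["eye"])@R.from_euler("xyz",c["rotation"]).as_matrix()
    return q[:,:2]/q[:,2:]*f+[c["cx"],c["cy"]]
def world(p,P):
    P=np.asarray(P,float);c,s=np.cos(p[2]),np.sin(p[2])
    return np.c_[p[0]+c*P[:,0]-s*P[:,1],p[1]+s*P[:,0]+c*P[:,1],P[:,2]]
E
python3 - <<'E'
from plant import bot
from h import *
c=bot.get_calibration("top")
uv=np.array([[33,113],[38,188],[754,117],[746,43],[173,138],[215,172],[577,135]])/3.2+[205,270]
P=[[-84,200,116],[-120,200,116],[-120,-200,116],[-84,-200,116],[-102,122,116],[-120,100,116],[-120,-100,116]]
r=least_squares(lambda p:(proj(c,world(p,P))-uv).ravel(),[550,0,0])
print(r.x,r.fun.round(1))
s=bot.get_calibration("side");print("side dot",proj(s,world(r.x,[[-102,122,116]])))
W=world(r.x,[[-102,100,110],[-102,-43,110],[-102,-100,110],[-102,80,110]]);print(W)
print(bot.get_obs()["tool_pos"])
E
```

```text
[6.10730703e+02 5.52869456e+01 8.79517339e-02] [-0.7  2.2 -0.6 -0.9  0.5 -0.9  0.8  1.9  0.1  0.2  0.3 -1.5 -0.4 -1. ]
side dot [[336.24082407 305.9545987 ]]
[[500.34112061 145.94090413 110.        ]
 [512.90200979   3.49363647 110.        ]
 [517.90879779 -53.28604364 110.        ]
 [502.09788832 126.01820935 110.        ]]
[ 222.03114326 -475.34091883  226.11063747]
```

```bash
python3 - <<'E'
import numpy as np
from h import *
p=np.array([222,-475.3,226.1]);g=np.array([501.5,133,150]);y=.437;yt=1.659
n=18;out=[]
for i in range(n):
    d=(g-p)/(n-i); M=R.from_euler("xyz",[np.pi,0,y]).as_matrix()
    s=(M.T@d/80).round(2); t=round(-min(.1,yt-y)/.1,2)
    p=p+M@s*80; y-=t*.1; out.append((*s,t))
print(*out,sep="\n");print(p,y)
E
```

```text
(np.float64(0.35), np.float64(-0.3), np.float64(0.05), -1.0)
(np.float64(0.38), np.float64(-0.26), np.float64(0.05), -1.0)
(np.float64(0.41), np.float64(-0.22), np.float64(0.05), -1.0)
(np.float64(0.43), np.float64(-0.18), np.float64(0.05), -1.0)
(np.float64(0.44), np.float64(-0.14), np.float64(0.05), -1.0)
(np.float64(0.46), np.float64(-0.09), np.float64(0.05), -1.0)
(np.float64(0.46), np.float64(-0.05), np.float64(0.05), -1.0)
(np.float64(0.47), np.float64(-0.0), np.float64(0.05), -1.0)
(np.float64(0.46), np.float64(0.04), np.float64(0.06), -1.0)
(np.float64(0.46), np.float64(0.09), np.float64(0.05), -1.0)
(np.float64(0.44), np.float64(0.14), np.float64(0.06), -1.0)
(np.float64(0.43), np.float64(0.18), np.float64(0.05), -1.0)
(np.float64(0.41), np.float64(0.22), np.float64(0.06), -0.22)
(np.float64(0.4), np.float64(0.23), np.float64(0.05), 0.0)
(np.float64(0.41), np.float64(0.23), np.float64(0.06), 0.0)
(np.float64(0.4), np.float64(0.23), np.float64(0.05), 0.0)
(np.float64(0.41), np.float64(0.23), np.float64(0.06), 0.0)
(np.float64(0.4), np.float64(0.23), np.float64(0.05), 0.0)
[501.47611364 132.65425358 150.1       ] 1.6590000000000005
```

jog_arm:
  targets:
    - {"xyz":[0.35,-0.3,0.05],"spin":-1}
    - {"xyz":[0.38,-0.26,0.05],"spin":-1}
    - {"xyz":[0.41,-0.22,0.05],"spin":-1}
    - {"xyz":[0.43,-0.18,0.05],"spin":-1}
    - {"xyz":[0.44,-0.14,0.05],"spin":-1}
    - {"xyz":[0.46,-0.09,0.05],"spin":-1}
    - {"xyz":[0.46,-0.05,0.05],"spin":-1}
    - {"xyz":[0.47,0,0.05],"spin":-1}
    - {"xyz":[0.46,0.04,0.06],"spin":-1}
    - {"xyz":[0.46,0.09,0.05],"spin":-1}
  gripper: 0

```text
time: 1.35
tool_pos: [377.7, -136.8, 185.6]
tcp_rot: [-3.141, -0.0, 1.44]
contact_force: [0.9, 0.4, -0.6]
grip_width: 0.8
finger_force: 0.0
```

jog_arm:
  targets:
    - {"xyz":[0.44,0.14,0.06],"spin":-1}
    - {"xyz":[0.43,0.18,0.05],"spin":-1}
    - {"xyz":[0.41,0.22,0.06],"spin":-0.22}
    - {"xyz":[0.4,0.23,0.05],"spin":0}
    - {"xyz":[0.41,0.23,0.06],"spin":0}
    - {"xyz":[0.4,0.23,0.05],"spin":0}
    - {"xyz":[0.41,0.23,0.06],"spin":0}
    - {"xyz":[0.4,0.23,0.05],"spin":0}
    - {"xyz":[0,0,0],"spin":0}
    - {"xyz":[0,0,0],"spin":0}

```text
time: 2.6
tool_pos: [501.2, 131.8, 150.3]
tcp_rot: [-3.14, 0.0, 1.659]
contact_force: [-0.4, 0.5, -0.3]
grip_width: 0.5
finger_force: 0.0
```

```bash
python3 - <<'E'
from plant import bot
import cv2
from h import *
o=bot.get_obs();print(o["time"],o["tool_pos"],o["tcp_rot"],o["contact_force"],o["grip_width"])
c=bot.get_calibration("wrist");im=bot.capture("wrist");cv2.imwrite("pics/w1.png",im)
p=[610.73,55.29,.08795]
print(proj(c,world(p,[[-102,122,116],[-120,100,116],[-84,100,116],[-120,-100,116]])),proj(c,[o["tool_pos"]]))
E
```

```text
2.6 [501.17409177 131.82228664 150.34208406] [-3.14040038e+00  4.18320685e-04  1.65919002e+00] [-0.36292177  0.49169885 -0.29750479] 0.5011263839559709
[[321.46567344 209.19881301]
 [284.73959046 253.32860151]
 [358.25704919 253.33615515]
 [293.04274657 556.74909695]] [[320.31450662 310.57634394]]
```

View pics/w1.png

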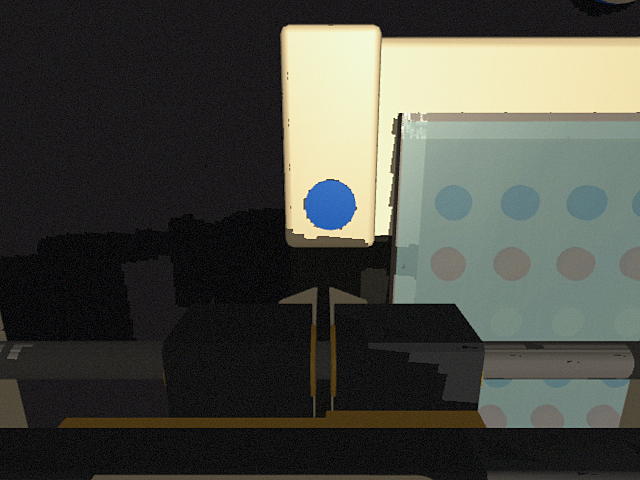

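The wrist view shows the blue dot at (330,204), against a prediction of (321,209). I'll shift about 2.5 mm further back and 2 mm left, then descend to just above the edge.

jog_arm:
  targets:
    - {"xyz":[0.02,0.03,0.1]}
    - {"xyz":[0,0,0.1]}
    - {"xyz":[0,0,0.1]}
    - {"xyz":[0,0,0.08]}
    - {"xyz":[0,0,0.05]}
    - {"xyz":[0,0,0.03]}
    - {"xyz":[0,0,0.01]}
    - {"xyz":[0,0,0.01]}
    - {"xyz":[0,0,0]}
    - {"xyz":[0,0,0]}

```text
invalid input
```

jog_arm:
  targets:
    - {"xyz":[0.02,0.03,0.1],"spin":0}
    - {"xyz":[0,0,0.1],"spin":0}
    - {"xyz":[0,0,0.1],"spin":0}
    - {"xyz":[0,0,0.08],"spin":0}
    - {"xyz":[0,0,0.05],"spin":0}
    - {"xyz":[0,0,0.03],"spin":0}
    - {"xyz":[0,0,0.01],"spin":0}
    - {"xyz":[0,0,0.01],"spin":0}
    - {"xyz":[0,0,0],"spin":0}
    - {"xyz":[0,0,0],"spin":0}

```text
time: 3.9
tool_pos: [504.0, 134.0, 112.4]
tcp_rot: [3.141, 0.0, 1.659]
contact_force: [-0.8, 0.3, -0.3]
grip_width: 0.4
finger_force: 0.0
```

jog_arm:
  targets:
    - {"xyz":[0,0,0.01],"spin":0}
    - {"xyz":[0,0,0.01],"spin":0}
    - {"xyz":[0,0,0.01],"spin":0}
    - {"xyz":[0,0,0.01],"spin":0}
    - {"xyz":[0,0,0.005],"spin":0}
    - {"xyz":[0,0,0],"spin":0}
    - {"xyz":[0,0,0],"spin":0}
    - {"xyz":[0,0,0],"spin":0}
    - {"xyz":[0,0,0],"spin":0}
    - {"xyz":[0,0,0],"spin":0}

```text
time: 5.15
tool_pos: [504.0, 134.0, 108.7]
tcp_rot: [3.142, 0.0, 1.659]
contact_force: [-1.2, 1.4, 3.0]
grip_width: -0.1
finger_force: 1.5
```

Contact at about 3 N. Sliding right.

jog_arm:
  targets:
    - {"xyz":[-0.05,0,0],"spin":0}
    - {"xyz":[-0.05,0,0],"spin":0}
    - {"xyz":[-0.05,0,0],"spin":0}
    - {"xyz":[-0.05,0,0],"spin":0}
    - {"xyz":[-0.05,0,0],"spin":0}
    - {"xyz":[-0.05,0,0],"spin":0}
    - {"xyz":[-0.05,0,0],"spin":0}
    - {"xyz":[-0.05,0,0],"spin":0}
    - {"xyz":[-0.05,0,0],"spin":0}
    - {"xyz":[-0.05,0,0],"spin":0}

```text
time: 6.4
tool_pos: [507.5, 93.9, 108.7]
tcp_rot: [-3.142, 0.0, 1.659]
contact_force: [-0.6, 2.3, 3.4]
grip_width: 0.4
finger_force: 1.6
```

jog_arm:
  targets:
    - {"xyz":[-0.03,0,0],"spin":0}
    - {"xyz":[-0.03,0,0],"spin":0}
    - {"xyz":[-0.03,0,0],"spin":0}
    - {"xyz":[-0.03,0,0],"spin":0}
    - {"xyz":[-0.03,0,0],"spin":0}
    - {"xyz":[-0.03,0,0],"spin":0}
    - {"xyz":[-0.03,0,0],"spin":0}
    - {"xyz":[-0.03,0,0],"spin":0}
    - {"xyz":[-0.03,0,0],"spin":0}
    - {"xyz":[-0.03,0,0],"spin":0}

```text
time: 7.65
tool_pos: [509.6, 70.1, 108.7]
tcp_rot: [3.142, 0.0, 1.659]
contact_force: [-0.1, 2.3, 2.6]
grip_width: 0.2
finger_force: 1.6
```

jog_arm:
  targets:
    - {"xyz":[-0.03,0,0],"spin":0}
    - {"xyz":[-0.03,0,0],"spin":0}
    - {"xyz":[-0.03,0,0],"spin":0}
    - {"xyz":[-0.03,0,0],"spin":0}
    - {"xyz":[-0.03,0,0],"spin":0}
    - {"xyz":[-0.03,0,0],"spin":0}
    - {"xyz":[-0.03,0,0],"spin":0}
    - {"xyz":[-0.03,0,0],"spin":0}
    - {"xyz":[-0.03,0,0],"spin":0}
    - {"xyz":[-0.03,0,0],"spin":0}

```text
time: 8.9
tool_pos: [511.7, 46.2, 108.7]
tcp_rot: [-3.142, 0.0, 1.659]
contact_force: [-0.2, 2.4, 2.9]
grip_width: 0.1
finger_force: 1.6
```

jog_arm:
  targets:
    - {"xyz":[-0.02,0,0],"spin":0}
    - {"xyz":[-0.02,0,0],"spin":0}
    - {"xyz":[-0.02,0,0],"spin":0}
    - {"xyz":[-0.02,0,0],"spin":0}
    - {"xyz":[-0.02,0,0],"spin":0}
    - {"xyz":[-0.02,0,0],"spin":0}
    - {"xyz":[-0.02,0,0],"spin":0}
    - {"xyz":[-0.02,0,0],"spin":0}
    - {"xyz":[-0.02,0,0],"spin":0}
    - {"xyz":[-0.02,0,0],"spin":0}

```text
time: 10.15
tool_pos: [513.1, 30.3, 108.7]
tcp_rot: [-3.142, 0.0, 1.659]
contact_force: [-0.2, 2.6, 3.4]
grip_width: 0.2
finger_force: 1.5
```

jog_arm:
  targets:
    - {"xyz":[-0.01,0,0],"spin":0}
    - {"xyz":[-0.01,0,0],"spin":0}
    - {"xyz":[-0.01,0,0],"spin":0}
    - {"xyz":[-0.01,0,0],"spin":0}
    - {"xyz":[-0.01,0,0],"spin":0}
    - {"xyz":[-0.01,0,0],"spin":0}
    - {"xyz":[-0.01,0,0],"spin":0}
    - {"xyz":[-0.01,0,0],"spin":0}
    - {"xyz":[-0.01,0,0],"spin":0}
    - {"xyz":[-0.01,0,0],"spin":0}

```text
time: 11.4
tool_pos: [513.8, 22.4, 108.7]
tcp_rot: [-3.141, 0.0, 1.659]
contact_force: [-0.2, 2.4, 2.5]
grip_width: 0.4
finger_force: 1.5
```

jog_arm:
  targets:
    - {"xyz":[-0.01,0,0],"spin":0}
    - {"xyz":[-0.01,0,0],"spin":0}
    - {"xyz":[-0.01,0,0],"spin":0}
    - {"xyz":[-0.01,0,0],"spin":0}
    - {"xyz":[-0.01,0,0],"spin":0}
    - {"xyz":[-0.01,0,0],"spin":0}
    - {"xyz":[-0.01,0,0],"spin":0}
    - {"xyz":[-0.01,0,0],"spin":0}
    - {"xyz":[-0.01,0,0],"spin":0}
    - {"xyz":[-0.01,0,0],"spin":0}

```text
time: 12.65
tool_pos: [514.5, 14.3, 108.6]
tcp_rot: [-3.141, 0.0, 1.659]
contact_force: [0.4, -0.6, -0.3]
grip_width: 0.2
finger_force: 0.0
```

The force fell to zero, so this is the notch. I'll move 8 mm further to centre the finger, then descend to the plate.

jog_arm:
  targets:
    - {"xyz":[-0.02,0,0],"spin":0}
    - {"xyz":[-0.02,0,0],"spin":0}
    - {"xyz":[-0.02,0,0],"spin":0}
    - {"xyz":[-0.02,0,0],"spin":0}
    - {"xyz":[-0.02,0,0],"spin":0}
    - {"xyz":[0,0,0.02],"spin":0}
    - {"xyz":[0,0,0.02],"spin":0}
    - {"xyz":[0,0,0.02],"spin":0}
    - {"xyz":[0,0,0.02],"spin":0}
    - {"xyz":[0,0,0],"spin":0}

```text
time: 13.9
tool_pos: [515.1, 6.5, 102.1]
tcp_rot: [-3.141, 0.0, 1.659]
contact_force: [1.0, -0.2, 0.7]
grip_width: 0.5
finger_force: 0.0
```

Free down to 102 mm, confirming the notch. Pressing the plate.

jog_arm:
  targets:
    - {"xyz":[0,0,0.02],"spin":0}
    - {"xyz":[0,0,0.02],"spin":0}
    - {"xyz":[0,0,0.02],"spin":0}
    - {"xyz":[0,0,0.02],"spin":0}
    - {"xyz":[0,0,0.01],"spin":0}
    - {"xyz":[0,0,0.01],"spin":0}
    - {"xyz":[0,0,0.01],"spin":0}
    - {"xyz":[0,0,0],"spin":0}
    - {"xyz":[0,0,0],"spin":0}
    - {"xyz":[0,0,0],"spin":0}

```text
time: 15.15
tool_pos: [515.3, 6.5, 93.4]
tcp_rot: [3.141, 0.0, 1.659]
contact_force: [1.0, -0.4, 1.9]
grip_width: 0.4
finger_force: 1.2
```

jog_arm:
  targets:
    - {"xyz":[0,0,0.01],"spin":0}
    - {"xyz":[0,0,0.01],"spin":0}
    - {"xyz":[0,0,0.01],"spin":0}
    - {"xyz":[0,0,0],"spin":0}
    - {"xyz":[0,0,0],"spin":0}
    - {"xyz":[0,0,0],"spin":0}
    - {"xyz":[0,0,0],"spin":0}
    - {"xyz":[0,0,0],"spin":0}
    - {"xyz":[0,0,0],"spin":0}
    - {"xyz":[0,0,0],"spin":0}

```text
time: 16.4
tool_pos: [515.4, 6.5, 92.2]
tcp_rot: [3.141, 0.0, 1.659]
contact_force: [-2.8, -0.4, 13.0]
grip_width: 0.5
finger_force: 6.3
```

Solid stop at 13 N. One more small push to seat it, then straight up.

jog_arm:
  targets:
    - {"xyz":[0,0,0.01],"spin":0}
    - {"xyz":[0,0,0],"spin":0}
    - {"xyz":[0,0,0],"spin":0}
    - {"xyz":[0,0,0],"spin":0}
    - {"xyz":[0,0,0],"spin":0}
    - {"xyz":[0,0,0],"spin":0}
    - {"xyz":[0,0,0],"spin":0}
    - {"xyz":[0,0,0],"spin":0}
    - {"xyz":[0,0,0],"spin":0}
    - {"xyz":[0,0,0],"spin":0}

```text
time: 17.65
tool_pos: [515.5, 6.5, 92.1]
tcp_rot: [3.14, 0.001, 1.659]
contact_force: [-5.2, 1.4, 18.6]
grip_width: 0.5
finger_force: 9.4
```

jog_arm:
  targets:
    - {"xyz":[0,0,-0.05],"spin":0}
    - {"xyz":[0,0,-0.1],"spin":0}
    - {"xyz":[0,0,-0.15],"spin":0}
    - {"xyz":[0,0,-0.3],"spin":0}
    - {"xyz":[0,0,-0.4],"spin":0}
    - {"xyz":[0,-0.4,-0.4],"spin":0}
    - {"xyz":[0,-0.4,-0.3],"spin":0}
    - {"xyz":[0,-0.4,0],"spin":0}
    - {"xyz":[0,0,0],"spin":0}
    - {"xyz":[0,0,0],"spin":0}

```text
time: 18.9
tool_pos: [420.2, -2.0, 226.7]
tcp_rot: [3.14, 0.0, 1.659]
contact_force: [0.1, -0.5, -0.2]
grip_width: -0.0
finger_force: 0.0
```

```bash
python3 - <<'E'
from plant import bot
import cv2,numpy as np
print(bot.get_obs()["contact_force"])
cv2.imwrite("pics/side1.png",np.hstack([cv2.resize(f[150:400,180:460],None,fx=1.4,fy=1.4) for f in (cv2.imread("pics/side0.png"),bot.capture("side"))]))
E
```

```text
[ 0.14961255 -0.47292324 -0.15257761]
```

View pics/side1.png

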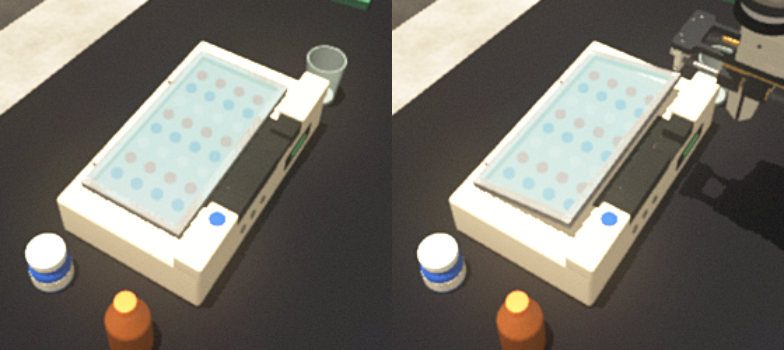

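The right half, taken now, shows the lid's front raised, with its lower corner at about (568,215) and a gap below it. The jar and bottle haven't moved, and the hand is clear of the cooler. Handing in.

```bash
python3 -c "
from plant import bot
print(bot.close_job())"
```

```text
the job is handed in; nothing more can be done
None
```

The notch was found by touch about 140 mm from the left end. The latch was pressed to a firm stop at 18.6 N, the lid stands ajar, the hand is clear, and the job was handed in at about 19 s (no verdict returned).

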